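# Brake lever check on a bench trolley

### The job

Check the brake of the bench trolley: with the outside of your fingers press the red hand lever firmly in towards the push bar until it goes no further, hold it there for a second to see whether it stops short of the bar, and let it spring back out. Then push the white fin of the status slide, from its side, all the way to the green end if the lever stopped short of the bar, or all the way to the red end if it came right in to the bar. Grip nothing, don't strain the lever, and leave everything else where it stands.

Things in the scene. Friction and masses are not known exactly. Their poses are not given: they have to be found in the camera images.
- trolley: Low white bench trolley, parked and fixed: deck 240 x 300 mm, 60 mm high, posts at its near corners carry an aluminium push bar. Origin on the bench under the middle of the bar; x points from the bar over the deck (away from the robot, give or take 15 degrees), y along the bar to the left, z up.
- bar_mid (a point): Middle of the push bar's axis, 150 mm above the bench. The bar is 256 mm long and 24 mm thick over its dark grip.
- lever (a joint): Brake lever angle, rad: 0 = out, grows as pressed, 0.331 = lying against the bar. Its spring resists with 2 N at the press point when out, 5 N fully in, and brings it back out when let go. A good brake bites between 0.09 and 0.19, gives 0.01 to 0.03 more under a firm push and comes solid well short of the bar; a slack one lets the lever in to 0.331.
- blade: Red front of the brake lever, to be pressed towards the bar: upright strip 144 mm long, 20 mm high, its middle 150 mm above the bench. Origin on the pivot; it runs along its own -y to the free end, own x points to the bar, front face at own x = -6 mm. At rest the free end is 65 mm in front of the bar's axis. A firm push is 10 to 20 N; 45 N is too much.
- blade_back: The dark back face of the lever, 4 mm thick, facing the bar; not to be touched (that would be hooking or pinching the lever). Origin on the pivot.
- press_pad (a point): Point to press: on the red front face, 110 mm from the pivot (38 mm from the free end), 150 mm above the bench; moves with the lever.
- lever_pivot (a point): The lever's upright pivot at trolley x -30, y +80, z 150 mm, inside the blue brake housing at the bar's left end, which spans trolley x -72 to +14, y +58 to +140, z 123 to 177 mm.
- bite_pin: Steel pin 12 mm across hidden in the housing, out of sight and reach. If it sits in the working hole (trolley x -39 to -34 mm) the brake bites and the lever stops short; if in the parked hole (trolley x -60 mm) the lever goes to the bar. Origin at the pin's middle.
- status_base: Status slide: grey plate 66 x 170 mm, 12 mm thick, fixed on the bench, with a track along its own y. Origin under its centre. The end at its own +y has a green field, the -y end a red field.
- fin (a joint): Where the white fin stands along the track in m: 0 = fully at the red end, 0.090 = fully at the green end; starts near the middle. Stays where it is left; slides with about 1.5 N. The fin's centre lies at own y = value - 45 mm of the plate.
- fin_mid (a point): Middle of the white fin, 33 mm above the bench. The fin stands upright across the track: 36 mm wide (plate x), 14 mm thick (along the track), its top 51 mm above the bench, its foot 16 mm above.
- fin_red_side: The half of the fin that faces the red end, 7 mm thick. Push here to send the fin to green.
- fin_green_side: The half of the fin that faces the green end, 7 mm thick. Push here to send the fin to red.
- tip_box: Bystander, leave alone: blue box of pipette tips with a white top, 85 x 125 x 53 mm. Origin under its centre.
- dish: Bystander, leave alone: shut clear culture dish with an amber bottom, 90 mm across, 15 mm high. Origin under its centre.
- reagent: Bystander, leave alone: amber jar with a blue cap, 60 mm across, 120 mm high, on the trolley's deck. Origin under its centre.
- objective: Bystander, leave alone: steel microscope objective with a green band, 33 mm across, 50 mm high, on the trolley's deck. Origin under its centre.
- camera_cap: Bystander, leave alone: grey round dust cap, 60 mm across, 12 mm high. Origin under its centre.
- beaker: Bystander, leave alone: white cup, 66 mm across, 85 mm high. Origin under its centre.
- mouse: Bystander, leave alone: white computer mouse, 100 x 58 x 24 mm. Origin under its centre.

How it is judged:
By the outcome, as a careful person would: the job done as asked, in the order asked, and still so for the second after the job is handed in, with the robot touching nothing.
It also fails if it takes over 54 s, if anything falls off the work surface, if the arm or the gripper's body presses on something with over 40 N, if the wrist force passes 120 N, or if a joint passes its speed limit or range.

### The arm

A 6-joint arm with a two-finger parallel gripper is mounted at the origin on the work surface. World frame = base frame: x ahead of the robot, y to its left, z up, the work surface at z = 0. Lengths are in mm, angles in rad, forces in N, time in s.
With the tool pointing down it reaches from about 350 to 975 mm from the base axis. Payload 7.1 kg.
Tool frame: the origin (TCP) lies on the front face of the gripper's body, between the roots of the fingers; the fingertips stand 80 mm ahead of it and the grasp point (between the pads) lies 61 mm ahead of it (env.tips_ahead is the distance from the TCP to the fingertips, in mm); z points along the fingers, y is the direction in which the jaws open and shut (so a half turn about z gives the same grasp; the last joint's range is limited). The gripper opens to 88 mm and grips with 3 to 60 N. Pads are 20 mm wide; open, the fingers measure 115 mm over their backs; the gripper's body (75 mm by 178 mm) begins 61 mm behind the grasp point.
Start: joints at [-1.265, 0.423, 1.63, -0, 1.089, -0.019], TCP at [199.467, -592.299, 302.675] pointing down, gripper open.
Joint ranges: [-3, 3], [-0.9, 2.11], [0.09, 2.58], [-1.31, 4.45], [0.11, 2.69], [-2.54, 2.54]. Speed limits (rad/s): [2.39, 2.39, 3.01, 3.14, 3.14, 3.14].

### API

Orientations are given as a unit quaternion [x, y, z, w].
In Python, from station import env, set_gripper, viewer, workorder gives the robot as it stands. Calls block until the motion is done:
- env.reach(position, orientation): joint-space move of the TCP to a pose.
- env.move_l(position, rot=None, rate=150, f_stop=None): straight line of the TCP; rot=None keeps the orientation; rate is the mean speed in mm/s. With f_stop (N) it stops when the force on the tool has changed by that much, and returns True; else False.
- env.move_joints(angles): joint-space move.
- set_gripper(opening): finger opening in mm; the grip force is fixed at half the most; returns when the fingers have stopped.
- env.hold(seconds).
- env.ik(position, orientation): joint angles nearest the present ones, or None.
- env.read_state(): the state.
- viewer.camera(name): name is "side" or "top" or "wrist"; returns the picture (400x640x3 uint8, blue, green, red); there is no depth.
- viewer.camera_params(name): a dict with "fx", "fy", "cx", "cy" (pixels), "dist" ([k1, k2, p1, p2, k3] as OpenCV has them; the pictures are not rectified), "pose" (4x4, takes a point from camera to world coordinates); the wrist camera has in their place "tool_from_camera" (4x4, takes a point from camera to tool coordinates, whose origin is the TCP and whose axes are the flange's). Camera axes: x right, y up, looking along -z (the intrinsics and any distortion apply to the point x, -y, -z); pixel columns grow to the right and rows downward; lengths in mm; the calibration is good to about 2 mm. A picture is of the moment at which its call begins: read the wrist's pose just before it. camera_params takes no time and is no camera call.
A pose or a line that the arm cannot do raises env.IKError and nothing moves.
- workorder.sign_off(): hands the job in, once; it reports no verdict.
The state is a dict: "time_s": time; "qpos": joint angles; "dq": joint speeds; "tau": joint torques, N m; "tool_pos": TCP position; "orientation": TCP orientation; "force": force on the tool from outside, world axes, zero at the start; "wrist_torque": the same for the moment, N m; "width": finger opening in mm.
Only numpy, scipy, OpenCV 4.12 (cv2) and the standard library are available. Lean on these libraries where they do the work, as an engineer would, in place of code of your own. Each camera call takes 0.05 s, during which the arm holds its last target. There are 200 camera calls.

## Working session

There is one attempt and no reset: what is moved stays moved. The work goes in short steps, each a Python script; the robot and the scene stay as the last script left them, time stands still between calls to the robot, and variables do not carry over. Pictures are saved under pics/ and viewed, about 8 in all and at most 12, crops included, and the job is handed in when it is done.

```bash
ls; mkdir -p pics
python3 - <<'E'
from station import env, set_gripper, viewer, workorder
import cv2
for n in ("top","side"):
    cv2.imwrite(f"pics/{n}0.png",viewer.camera(n)); p=viewer.camera_params(n); print(n,p)
print(viewer.camera_params("wrist")); print(env.read_state())
E
```

```text
pics
top {'fx': 398.8369221487447, 'fy': 398.8369221487447, 'cx': 320.3600783051424, 'cy': 200.35455211644486, 'dist': array([-0.02309039,  0.        ,  0.        ,  0.        ,  0.        ]), 'pose': array([[ 6.38676815e-02,  9.74023911e-01, -2.17251791e-01,
         3.93666406e+02],
       [-9.97957546e-01,  6.20551625e-02, -1.51622348e-02,
        -6.29122847e+01],
       [-1.28678397e-03,  2.17776441e-01,  9.75997831e-01,
         1.11022770e+03],
       [ 0.00000000e+00,  0.00000000e+00,  0.00000000e+00,
         1.00000000e+00]])}
side {'fx': 435.29536201168094, 'fy': 435.29536201168094, 'cx': 318.16253254790917, 'cy': 198.08115612237054, 'dist': array([0.04202299, 0.        , 0.        , 0.        , 0.        ]), 'pose': array([[-9.60661967e-01,  2.19092057e-01, -1.70667089e-01,
         4.51264661e+02],
       [-2.77712723e-01, -7.53290052e-01,  5.96179286e-01,
         5.59573476e+02],
       [ 2.05632534e-03,  6.20123188e-01,  7.84501755e-01,
         8.99706517e+02],
       [ 0.00000000e+00,  0.00000000e+00,  0.00000000e+00,
         1.00000000e+00]])}
{'fx': 321.349055809
[... 499 characters left out ...]
        1.00000000e+00]])}
{'time_s': 0.1, 'qpos': array([-1.26498883e+00,  4.23754875e-01,  1.63058646e+00,  1.73470685e-05,
        1.08860405e+00, -1.89954747e-02]), 'dq': array([-0.00147555, -0.00176393, -0.00173944, -0.00022819,  0.00097877,
       -0.00059613]), 'tau': array([-2.06833480e-03, -5.45613456e+01, -2.74324197e+01,  6.45256997e-02,
        1.88631151e-02, -3.10289317e-05]), 'tool_pos': array([ 199.36656852, -591.94612913,  301.9959727 ]), 'orientation': array([ 9.86842262e-01,  1.61684546e-01, -8.90598641e-05, -6.70521155e-04]), 'force': array([-0.12640377,  0.20298166, -0.07853237]), 'wrist_torque': array([ 0.02680128, -0.02215424, -0.05941019]), 'width': 88.06588972349128}
```

View pics/top0.png

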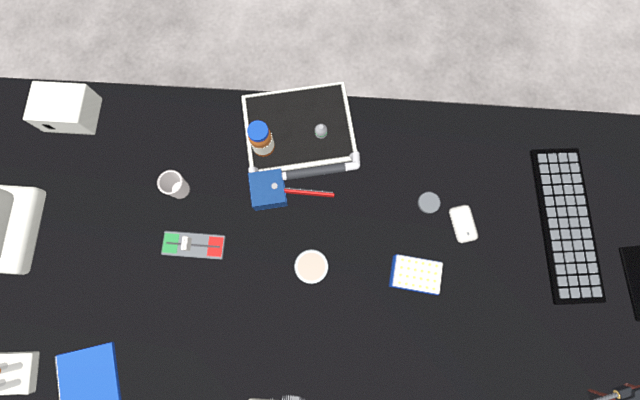

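View pics/side0.png

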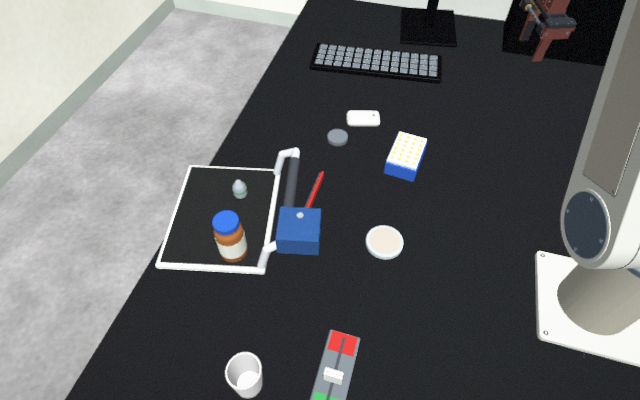

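The top view shows the trolley's bar from about (285,174) to (355,163), the blue housing near (268,188), and the red lever from (285,190) to (334,195). The status slide is at about (163..224, 245) with green on the left, and the fin is near (185,243). The side view agrees. Next I'll enlarge both areas.

```bash
python3 - <<'E'
import cv2,numpy as np
t=cv2.imread("pics/top0.png")
a=cv2.resize(t[150:215,240:370],None,fx=6,fy=6,interpolation=cv2.INTER_CUBIC)
b=cv2.resize(t[225:265,155:235],None,fx=5,fy=5,interpolation=cv2.INTER_CUBIC)
c=np.zeros((595,780,3),np.uint8); c[:390]=a; c[395:595,:400]=b
cv2.imwrite("pics/crop1.png",c)
E
cat > h.py <<'E'
import numpy as np,cv2
from scipy.spatial.transform import Rotation as R
from station import env,set_gripper,viewer,workorder
def K(p): return np.array([[p["fx"],0,p["cx"]],[0,p["fy"],p["cy"]],[0,0,1.]])
def wristpose(s,p):
    T=np.eye(4);T[:3,:3]=R.from_quat(s["orientation"]).as_matrix();T[:3,3]=s["tool_pos"];return T@p["tool_from_camera"]
def onz(p,T,uv,z):
    n=cv2.undistortPoints(np.array([[uv]],float),K(p),np.array(p["dist"]))[0,0]
    d=T[:3,:3]@np.array([n[0],-n[1],-1]);o=T[:3,3];return o+d*(z-o[2])/d[2]
E
```

```text
(no output)
```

View pics/crop1.png

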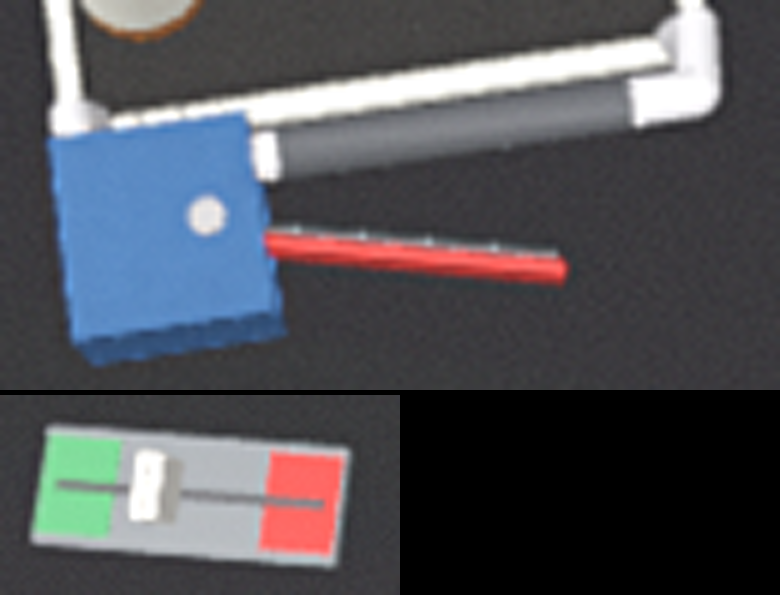

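Run:
```python
from h import *
from scipy.optimize import least_squares
p=viewer.camera_params("top");T=np.array(p["pose"])
A=lambda u,v:(u/6+240,v/6+150)
B=lambda u,v:(u/5+155,(v-395)/5+225)
# trolley: (pixel, local xyz)
obs=[(A(207,214),(-30,80,179)),(A(50,140),(14,140,177)),(A(245,113),(14,58,177)),(A(275,312),(-72,58,177)),(A(72,340),(-72,140,177))]
f=lambda q:np.concatenate([(onz(p,T,uv,l[2])[:2]-(q[:2]+np.array([[np.cos(q[2]),-np.sin(q[2])],[np.sin(q[2]),np.cos(q[2])]])@l[:2])) for uv,l in obs])
r=least_squares(f,[700,0,0]);print("trolley",r.x,r.fun.round(1))
c,s=np.cos(r.x[2]),np.sin(r.x[2]);Rt=np.array([[c,-s],[s,c]])
for nm,uv,z in (("tip front top",A(565,262),160),("barL",A(278,153),150),("barR",A(632,105),150),("lever red front near housing",A(268,240),160)):
    w=onz(p,T,uv,z);print(nm,w.round(1),(Rt.T@(w[:2]-r.x[:2])).round(1))
cs=np.array([onz(p,T,B(*q),12)[:2] for q in ((48,428),(350,450),(335,567),(32,543))])
print(cs.round(1),cs.mean(0),"lens",np.linalg.norm(np.diff(cs,axis=0),axis=1))
ax=(cs[0]+cs[3]-cs[1]-cs[2]);ax/=np.linalg.norm(ax);fm=onz(p,T,B(148,486),51)[:2]
print("+y axis",ax,"fin",fm,"joint",(fm-cs.mean(0))@ax+45)
```

```text
trolley [ 6.74696732e+02 -7.59945590e+00  2.14830253e-01] [ 1.8  0.2 -1.  -1.1 -2.1  0.9  0.1  0.2  1.1 -0.1]
tip front top [624.1 -80.8 160. ] [-65.1 -60.8]
barL [665.6  41.1 150. ] [ 1.5 49.5]
barR [ 695.8 -105.2  150. ] [ -0.2 -99.9]
lever red front near housing [625.6  41.  160. ] [-37.6  57.9]
[[521.6 381.3]
 [520.3 211.4]
 [455.8 212.2]
 [457.8 380.7]] [488.86151589 296.41239818] lens [169.86943822  64.56656507 168.50879807]
+y axis [0.00965377 0.9999534 ] fin [489.62165851 307.30964569] joint 55.904077957470705
```

```bash
cat >> h.py <<'E'
TO=np.array([674.7,-7.6]);TY=0.215
def tw(x,y,z):
    c,s=np.cos(TY),np.sin(TY);return [TO[0]+c*x-s*y,TO[1]+s*x+c*y,z]
def tl(w):
    c,s=np.cos(TY),np.sin(TY);d=np.array(w[:2])-TO;return np.array([c*d[0]+s*d[1],-s*d[0]+c*d[1]])
def down(a): return [np.cos(a/2),np.sin(a/2),0,0]
E
python3 - <<'E'
from h import *
q=down(0.13)
print(env.ik(tw(-110,-29,300),q),env.ik(tw(-30,-29,212),q))
set_gripper(0)
env.reach(tw(-110,-29,300),q)
print(env.read_state()["time_s"])
env.move_l(tw(-108,-29,212),rate=100)
s=env.read_state();cv2.imwrite("pics/w1.png",viewer.camera("wrist"))
print(s["time_s"],s["tool_pos"],tl(s["tool_pos"]),s["force"],s["width"])
E
```

```text
[-1.23865506e-01  3.55597318e-01  1.74158374e+00 -4.44089210e-16
  1.04441160e+00  1.31693082e+00] [-8.31043487e-02  5.69182841e-01  1.62235473e+00 -4.44089210e-16
  9.50055083e-01  1.35769198e+00]
3.7583
4.7917 [575.77963964 -59.04981005 212.57959312] [-107.61954163  -29.16084542] [1.49572005 0.22301055 0.05584758] 0.5293835621408857
```

View pics/w1.png

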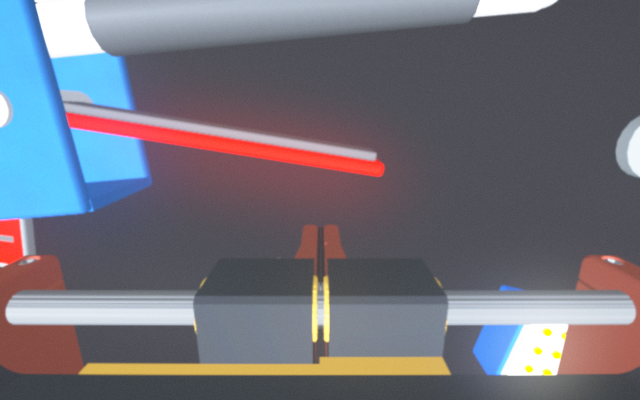

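The wrist view shows the lever's free end at (383,165), and the closed brown fingertips in front of it at about (320,226). Nothing is in between, so I'll approach slowly to first contact.

Run:
```python
from h import *
p=viewer.camera_params("wrist");s=env.read_state();T=wristpose(s,p)
for uv in ((383,165),(385,158),(374,153),(68,116)):
    w=onz(p,T,uv,160);print(uv,w.round(1),tl(w).round(1))
env.hold(0.2);f0=env.read_state()["force"]
hit=env.move_l(tw(-58,-29,212),rate=25,f_stop=1.5)
s=env.read_state();print(hit,s["time_s"],tl(s["tool_pos"]),s["force"]-f0)
```

```text
(383, 165) [627.3 -79.7 160. ] [-61.7 -60.3]
(385, 158) [630.4 -80.  160. ] [-58.8 -61.2]
(374, 153) [631.8 -75.  160. ] [-56.3 -56.7]
(68, 116) [630.7  51.7 160. ] [-30.4  67.3]
True 6.3917 [-71.79364519 -28.87348261] [-1.39267756  0.24037057  1.01213812]
```

Run:
```python
from h import *
x0=tl(env.read_state()["tool_pos"])[0]
def rep(n):
    s=env.read_state();x=tl(s["tool_pos"])[0];print(n,round(s["time_s"],2),x.round(2),"travel",(x-x0).round(2),s["force"].round(1))
for x in (-64,-58,-52,-46,-40,-34,-30,-26):
    hit=env.move_l(tw(x,-29,212),rate=15,f_stop=9); rep((x,hit))
    if hit: break
env.hold(0.1);rep("h")
s=env.read_state();cv2.imwrite("pics/w2.png",viewer.camera("wrist"))
```

```text
(-64, False) 7.08 -64.18 travel 7.61 [-3.1 -2.1 -2.2]
(-58, False) 7.63 -57.92 travel 13.87 [-2.9 -2.   0.2]
(-52, False) 8.18 -52.02 travel 19.77 [-3.4 -3.   1.3]
(-46, False) 8.73 -46.23 travel 25.57 [-4.5 -3.9  1.3]
(-40, False) 9.28 -40.32 travel 31.47 [-4.2 -4.6  0.4]
(-34, False) 9.83 -34.73 travel 37.07 [-6.1 -4.8  1.2]
(-30, True) 10.08 -34.97 travel 36.82 [-4.8 -2.4  3.8]
h 10.18 -35.22 travel 36.58 [-4.7 -1.7  3.5]
```

View pics/w2.png

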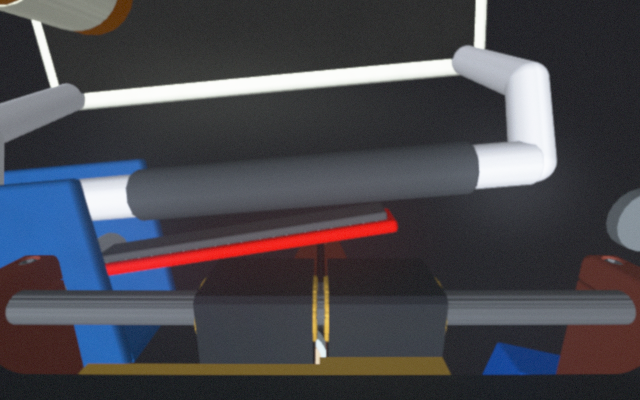

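The lever now lies against the bar after 36.6 mm of travel, about 0.33 rad. The arm eased off after the stop, so I'll raise the push to a firm level in small steps and hold it.

Run:
```python
from h import *
n=np.array(tw(1,0,0))[:2]-np.array(tw(0,0,0))[:2]
x=-35.0
F=lambda:-(env.read_state()["force"][:2]@n)
for i in range(14):
    x+=0.5
    hit=env.move_l(tw(x,-29,212),rate=10,f_stop=13); env.hold(0.05)
    s=env.read_state();print(x,hit,round(s["time_s"],2),tl(s["tool_pos"]).round(2),F().round(1),s["force"].round(1))
    if F()>12 or hit: break
for k in range(6):
    env.hold(0.2);s=env.read_state();print(round(s["time_s"],2),tl(s["tool_pos"])[0].round(2),F().round(1),s["force"].round(1))
cv2.imwrite("pics/w3.png",viewer.camera("wrist"))
```

```text
-34.5 False 10.61 [-35.2  -28.88] 4.9 [-4.3 -3.4 -1.4]
-34.0 False 10.91 [-34.69 -28.86] 5.6 [-4.8 -4.  -0.8]
-33.5 False 11.21 [-34.27 -28.87] 5.7 [-5.2 -2.7 -1. ]
-33.0 False 11.51 [-34.14 -28.87] 7.4 [-6.8 -3.6  1.1]
-32.5 False 11.81 [-33.96 -28.87] 7.8 [-6.9 -4.8  1.8]
-32.0 False 12.11 [-33.81 -28.87] 9.5 [-8.6 -5.1  2.3]
-31.5 False 12.41 [-33.65 -28.88] 11.8 [-11.   -5.    3.9]
-31.0 False 12.71 [-33.47 -28.87] 13.1 [-12.3  -5.2   4.1]
12.91 -33.49 12.4 [-11.7  -4.5   4.2]
13.11 -33.5 13.0 [-12.   -5.8   3.9]
13.31 -33.49 12.7 [-12.   -4.5   3.3]
13.51 -33.48 11.9 [-10.8  -6.2   3.4]
13.71 -33.48 12.6 [-11.6  -6.    3.6]
13.91 -33.5 13.2 [-12.4  -5.1   3.8]
```

View pics/w3.png

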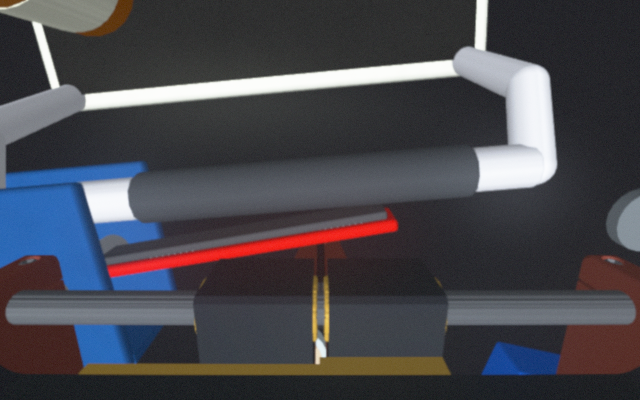

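The lever's free end lies on the bar under a 13–14 N push held for over 1 s, with 38 mm of travel. The brake is slack, so the fin goes to red. I'll release the lever and go to the fin's green side.

Run:
```python
from h import *
env.move_l(tw(-112,-29,212),rate=45)
cv2.imwrite("pics/w4.png",viewer.camera("wrist"))
env.move_l(tw(-112,-29,290),rate=120)
q=down(-0.01)
env.reach([489.5,352,200],q)
s=env.read_state();print(s["time_s"],s["tool_pos"])
cv2.imwrite("pics/w5.png",np.vstack([cv2.resize(viewer.camera("wrist"),(480,300)),cv2.resize(cv2.imread("pics/w4.png"),(480,300))]))
```

```text
18.3417 [490.05142807 351.32857621 200.11961328]
```

View pics/w5.png

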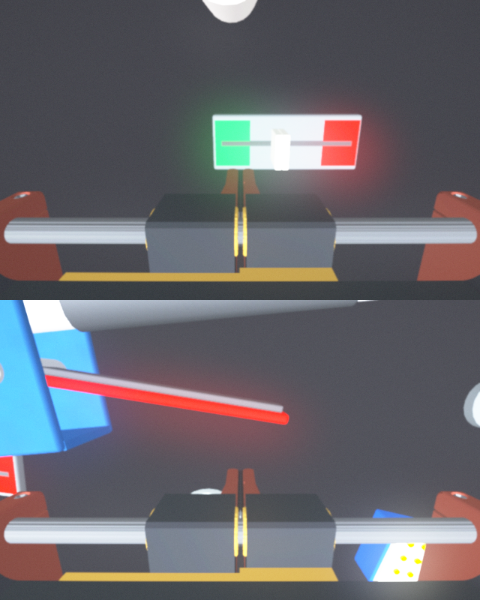

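The lower half shows the lever sprung back out. The upper half shows the fin at about (281,148) with green to its left, and the fingers to the left of the fin. Descending, then pushing towards red.

Run:
```python
from h import *
p=viewer.camera_params("wrist");s=env.read_state();T=wristpose(s,p)
for uv,z in (((374.7,200),51),((284,155),12),((480,155),12),((284,225),12),((476,225),12)): print(onz(p,T,uv,z).round(1))
env.move_l([489.5,352,108],rate=100)
def push(y,rate,f):
    hit=env.move_l([489.1+ (y-296.4)*0.0097,y,108],rate=rate,f_stop=f);s=env.read_state()
    print(hit,round(s["time_s"],2),s["tool_pos"].round(1),s["force"].round(1));return hit
h=push(285,40,8)
if not h: h=push(262,15,8)
cv2.imwrite("pics/w6.png",viewer.camera("wrist"))
```

```text
[495.5 310.   51. ]
[524.7 380.9  12. ]
[522.9 215.7  12. ]
[462.2 383.5  12. ]
[460.2 211.9  12. ]
False 21.28 [489.2 285.  108. ] [ 0.8 -0.4 -0.2]
True 22.32 [489.  269.5 108. ] [-0.9  3.1  0.8]
```

View pics/w6.png

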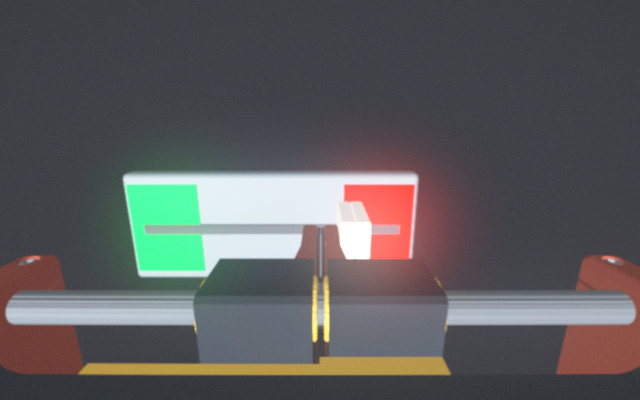

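The fin stands at column ~355, which fits full red travel. I'll push once more to confirm the end stop, then back off.

Run:
```python
from h import *
y=env.read_state()["tool_pos"][1]
hit=env.move_l([488.9,y-6,108],rate=10,f_stop=8);s=env.read_state()
print(hit,s["time_s"],s["tool_pos"].round(1),s["force"].round(1))
env.move_l([489.3,330,108],rate=80)
env.move_l([489.3,330,250],rate=140)
env.reach([400,100,330],down(-0.01))
env.hold(0.3)
s=env.read_state();print(s["time_s"],s["force"].round(1),np.abs(s["dq"]).max())
a=viewer.camera("top");cv2.imwrite("pics/top1.png",a)
b=cv2.imread("pics/top0.png");c=np.vstack([cv2.resize(i[80:310,150:500],None,fx=1.3,fy=1.3,interpolation=cv2.INTER_CUBIC) for i in (b,a)])
cv2.imwrite("pics/cmp.png",c)
cv2.imwrite("pics/side1.png",viewer.camera("side"))
```

```text
True 22.6667 [489.  269.4 108. ] [-0.3  2.8  2.1]
26.0583 [ 0.2 -0.1  0.7] 0.004903408225813877
```

View pics/cmp.png

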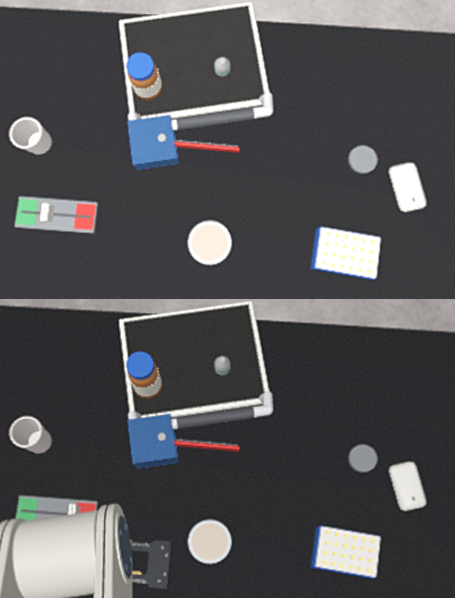

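View pics/side1.png

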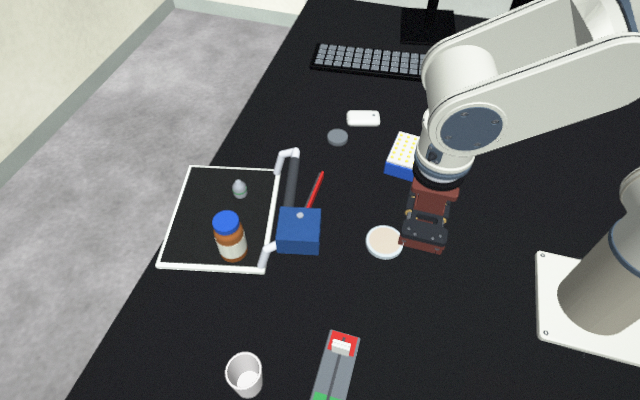

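The lever is back out at its starting place, the fin stands on the red field at side-view pixel (341,345), and everything else is unmoved. I'll check the fin's position and hand in.

Run:
```python
from h import *
p=viewer.camera_params("side");w=onz(p,np.array(p["pose"]),(342,343),51);print(w.round(1),"joint mm",round(w[1]-296.4+45,1))
if w[1]<256: workorder.sign_off(); print("signed",env.read_state()["time_s"])
```

```text
[490.5 249.4  51. ] joint mm -2.0
the job is handed in; nothing more can be done
the job is handed in; nothing more can be done
```

The brake is slack, so I pushed the fin all the way to the red end and handed the job in. The clock read about 26 s at the last check before hand-in, against the 54 s limit.

- **Lever test:** I pressed the lever with the side of the closed fingers. It moved about 37–38 mm at the press point, roughly 0.33 rad, with no bite on the way. It came solid against the bar, and I held it there at about 13 N for over a second. The wrist picture showed its free end on the bar.
- **Release:** I backed off and the lever sprang out. The pictures show it back where it started.
- **Status slide:** I pushed the fin from its green side into the end stop. A second push moved it no further.
- **Last checks:** The side camera put the fin at -2 mm, which is the red end (0 mm) within calibration error. The bystanders looked unmoved and the arm stood clear of everything.
- **Small disagreements:** First contact with the lever came about 4 mm later than I had estimated, and the fin stopped about 2.5 mm past my estimate. Neither changes the result, since a good brake would have stopped the lever at about 24 mm at most.

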